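Load a carving pallet into its cradle and lock it with the captive draw screw

TASK

Pick up the pallet with the carved brick, lay it down flat in the open front end of the wooden cradle and let go; then take it by its blue upright grip and slide it fully home against the stop under the bridge. Then lock it in: pull the red captive screw up against its spring until its thread catches, and drive it anticlockwise (seen from above) as far as it goes, so that it stays up when released. Leave the other things on the bench where they are.

Things in the scene. Friction and masses are not known exactly. Their poses are not given: they have to be found in the camera images.
- pallet: Loose light-wood plate 170 x 60 x 12 mm (x, y, z), about 0.45 kg, with a grey carved brick fixed on it: 105 long x 56 wide (y), 12 to 46 mm high (relief to 53), x from -27 to +78 mm. Centre of mass near x = +17 mm. Blue upright grip at the tail (-x). Origin: centre of the plate's underside; +x is the nose that goes in first, z up.
- pallet_grip (a point): Point in the pallet's blue upright grip, 66 mm behind the pallet's origin and 44 mm above its underside; axes as the pallet's. The grip is 24 mm (x) by 30 mm (y), from 12 to 58 mm high. It is for sliding: lifted by it alone, the pallet would droop.
- cradle: Fixed wooden cradle. Origin: on the bench, under where the pallet's origin comes when fully home; x is the direction in which the pallet slides in, z up. Deck top at z = 24 mm, 128 mm wide, x from -225 to +100 mm. Rails 10 mm high, 65 mm apart, from x = -30 mm, flared from -55 mm, guide the plate; end stop face at x = +85 mm.
- mouth (a point): Middle of the cradle's open, flat front end, on the deck (24 mm above the bench), 130 mm before the cradle's origin; axes as the cradle's. A pallet laid with its origin here, aligned with x, lies clear of the rails and the bridge.
- bridge (a point): Centre of the top of the light-wood bridge over the cradle's inner end: 115 mm (x) by 128 mm, top 100 mm and underside 86 mm above the bench, opening 98 mm wide; it covers cradle x from -31 to +83 mm. The brick goes under it, the blue grip stays outside, in front.
- stop_bar (a point): Top of the red stop bar, 22.5 mm above the bench at rest, hidden in a black slot in the deck (11 x 36 mm, cradle x from -100 to -89 mm). It rises with the screw behind the tail of a pallet that is home; under one that is not home it jams.
- wing (a point): Centre of the captive screw's red wing: upright bar 64 mm long (its x), 14 mm thick (its y: pinch here), 32 mm high, centre 74 mm above the bench at rest. It turns about the vertical axis through this point, at cradle x = -94.5, y = +115 mm. At screw_turn 0 its x points -0.6 rad from the cradle's x. Brass ramps below reach 44 mm above the bench.
- screw_lift (a joint): Screw's height above rest, m, 0 to 0.022. A spring pulls it down (5.5 N with its weight at rest, 10 N at 0.017). At rest a cross pin in a slot stops it turning; above 0.012 (0.015 is safe) it can turn onto the thread, which climbs 2.1 mm per rad: about 0.0135 after 1.2 rad, 0.016 fully driven. It holds when let go beyond 0.5 rad.
- screw_turn (a joint): Turn of the screw, rad, growing anticlockwise seen from above; -0.05 to 0.05 at the start, hard stop at 2.3. Takes more than one grasp for most wrists: let go on the thread and grasp again. Drag about 0.1 N m.
- chisel: Bystander: wooden-handled chisel, 200 mm, lying; leave alone.
- dust_brush: Bystander: brush with wooden handle, 190 mm, lying; leave alone.
- mallet: Bystander: hammer, 240 mm, lying; leave alone.
- mug: Bystander: blue mug, 76 mm wide, 90 mm high; leave alone.
- spare_brick: Bystander: plain grey brick 150 x 70 x 40 mm; leave alone.
- glue_jar: Bystander: jar with yellow cap, 64 mm wide, 85 mm high; leave alone.
- rosette: Bystander: round carved clay rosette, 90 mm wide, 26 mm high; leave alone.

How it is judged (in metres and radians):
On the way, in this order (a step that is already met when the one before it is completed fails the run):
1. the pallet lies flat in the open front end of the cradle, let go (x of pallet in the frame of cradle between -0.185 and -0.06 m and y of pallet in the frame of cradle between -0.03 and 0.03 m and z of pallet in the frame of cradle between 0.02 and 0.028 m and angle between pallet's own z axis and vertical below 0.1 rad and contact force between the fingers and pallet below 0.05 N and linear speed of pallet below 0.02 m/s), for 0.2 s.
2. it is taken again by its blue grip (contact force between the fingers and pallet above 1 N and distance between the grasp point and pallet_grip below 0.04 m), for 0.1 s.
3. it is slid fully home under the bridge, the screw not yet pulled (x of pallet in the frame of cradle above -0.005 m and y of pallet in the frame of cradle between -0.006 and 0.006 m and z of pallet in the frame of cradle between 0.02 and 0.028 m and angle between pallet's own z axis and vertical below 0.08 rad and x of pallet_grip in the frame of cradle below -0.04 m and value of joint screw_lift below 0.005 m), for 0.2 s.
4. the screw is pulled up against its spring (value of joint screw_lift above 0.011 m and value of joint screw_turn below 0.6 rad), for 0.02 s.
At the end, for the whole second after the job is handed in: The pallet lies flat in the cradle, nose in, within 5 mm of fully home along the channel and 6 mm across it, and is at rest; the screw has been driven at least 2.0 rad anticlockwise and stays up on its thread (lift 14.5 to 19 mm) with nothing holding it (x of pallet in the frame of cradle above -0.005 m and y of pallet in the frame of cradle between -0.006 and 0.006 m and z of pallet in the frame of cradle between 0.02 and 0.028 m and angle between pallet's own z axis and vertical below 0.08 rad and x of pallet_grip in the frame of cradle below -0.04 m and value of joint screw_turn above 2 rad and value of joint screw_lift between 0.0145 and 0.019 m and linear speed of pallet below 0.02 m/s); the robot touches nothing.
It fails at once if a bystander is moved by more than 25 mm (distance of any of chisel, dust_brush, mallet, mug, spare_brick, glue_jar, rosette from where it was at the start of the episode above 0.025 m).
It fails at once if the pallet is tipped by more than 30 degrees (angle between pallet's own z axis and vertical above 0.52 rad).
It also fails if it takes over 72 s, if anything falls off the work surface, if the arm or the gripper's body presses on something with over 40 N, if the wrist force passes 120 N, or if a joint passes its speed limit or range.

ROBOT

A 7-joint arm with a two-finger parallel gripper is mounted at the origin on the work surface. World frame = base frame: x ahead of the robot, y to its left, z up, the work surface at z = 0. Lengths are in mm, angles in rad, forces in N, time in s.
With the tool pointing down it reaches from about 425 to 925 mm from the base axis. Payload 6.8 kg.
Tool frame: the origin (TCP) lies at the very end of the fingers, on their centre line; the grasp point (between the pads) lies 19 mm behind it; z points along the fingers, y is the direction in which the jaws open and shut (so a half turn about z gives the same grasp; the last joint's range is limited). The gripper opens to 88 mm and grips with 3 to 60 N. Pads are 20 mm wide; open, the fingers measure 115 mm over their backs; the gripper's body (75 mm by 178 mm) begins 61 mm behind the grasp point.
Start: joints at [-1.433, 0.477, 0.022, 1.555, -0.011, 1.109, -0.083], TCP at [164.244, 654.73, 222.664] pointing down, gripper open.
Joint ranges: [-2.96, 2.96], [-0.34, 2.1], [-1.41, 1.46], [0.24, 2.44], [-1.37, 4.51], [0.17, 1.92], [-2.96, 2.96]. Speed limits (rad/s): [2.39, 2.39, 3.14, 3.14, 3.14, 3.14, 3.14].

INTERFACE

Orientations are given as a rotation vector (axis times angle).
In Python, from bench import * gives the robot as it stands.
- The arm moves only by the shell command python3 -m inch 'ROWS' [OPENING] [FORCE]. ROWS is JSON, one flat list of numbers, 6 for each row, row after row: the shift along the tool's x, y, z in cm, then the turn, a rotation vector about the tool's x, y, z in degrees. In form: [x, y, z, rx, ry, rz, x, y, z, rx, ry, rz, ...]. A call has exactly 10 rows; each row is the pose to reach, as a shift and turn from the pose commanded when the call began, along the tool's axes at that moment; what a row does not reach only later rows make up. A row lasts 1/10 s, in which the tool goes at most 50 mm and 8.59 degrees, less where a joint would pass 70% of its speed; a pose out of reach is approached as far as the arm can. A call with a gripper value outside its range is refused whole. OPENING is the finger opening in cm, from 0 to 8.78, set as the call begins (- or left out, the last holds). The fingers move at their own pace and stop on an object; FORCE is the grip in N (left out, the last holds). Time passes only in rows, so rows that repeat a pose let the fingers close, or fill a call up. It gives the time, the measured TCP pose, the force and the opening at its end, in the units of the state.
- observe(): the state, without advancing time (a new reading comes with each control period).
- grab_frame(name): name is "scene" or "top"; returns a dict with "image" (400x640x3 uint8, red, green, blue), "range_z" (400x640 float32, mm along the optical axis (not along the pixel's ray), 0 where there is no reading), "fx", "fy", "cx", "cy" (pixels), "k1" (the pictures are not rectified: a ray, as slopes to the right and down, at radius r is drawn at 1 + k1 r^2 times it, then the intrinsics apply), "extrinsics" (4x4, takes a point from world to camera coordinates). Camera axes: x right, y up, looking along -z (the intrinsics and any distortion apply to the point x, -y, -z); pixel columns grow to the right and rows downward; lengths in mm; the calibration is good to about 2 mm. A picture is of the moment at which its call begins.
- job_done(): hands the job in, once; it reports no verdict.
The state is a dict: "t": time; "joints": joint angles; "qvel": joint speeds; "joint_torque": joint torques, N m; "tool_pos": TCP position; "orientation": TCP orientation; "wrist_force": force on the tool from outside, world axes, zero at the start; "torque": the same for the moment, N m; "width": finger opening in mm.
Only numpy, scipy, OpenCV 4.12 (cv2) and the standard library are available. Lean on these libraries where they do the work, as an engineer would, in place of code of your own. Each camera call takes 0.05 s, during which the arm holds its last target.

## Working session

There is one attempt and no reset: what is moved stays moved. The work goes in short steps, Python scripts to look and compute and a shell command to move; the robot and the scene stay as the last step left them, time stands still between calls to the robot, and variables do not carry over. Pictures are saved under pics/ and viewed, and the job is handed in when it is done.

```bash
ls; mkdir -p pics; python3 - <<'E'
from bench import *
import cv2, numpy as np
s=observe()
print({k:np.round(v,3).tolist() for k,v in s.items()})
for n in("scene","top"):
    f=grab_frame(n)
    cv2.imwrite(f"pics/{n}0.png",f["image"][:,:,::-1])
    np.savez(f"/tmp/{n}0.npz",**f)
    print(n,f["fx"],f["fy"],f["cx"],f["cy"],f["k1"]);print(np.round(f["extrinsics"],3))
E
```

```text
pics
{'t': 0.0, 'joints': [-1.433, 0.478, 0.022, 1.556, -0.012, 1.109, -0.083], 'qvel': [0.001, 0.0, -0.001, -0.001, -0.002, -0.001, -0.0], 'joint_torque': [-0.0, -58.286, 1.534, -27.26, -0.054, 0.017, 0.0], 'tool_pos': [164.136, 654.131, 221.699], 'orientation': [-0.385, -3.118, 0.003], 'wrist_force': [-0.275, 0.758, -0.337], 'torque': [-0.006, -0.015, 0.053], 'width': 87.666}
scene 438.1284446413409 438.1284446413409 319.27653535056123 191.6115526574874 -0.05753044059526972
[[-2.310000e-01  9.730000e-01  1.600000e-02  1.493910e+02]
 [-7.440000e-01 -1.870000e-01  6.410000e-01  3.739950e+02]
 [ 6.260000e-01  1.360000e-01  7.670000e-01 -1.583298e+03]
 [ 0.000000e+00  0.000000e+00  0.000000e+00  1.000000e+00]]
top 383.1500624931046 383.1500624931046 325.23928140306236 191.07153166587688 -0.07716054420317003
[[ 1.300000e-02 -1.000000e+00 -1.500000e-02 -1.519100e+01]
 [ 9.910000e-01  1.100000e-02  1.310000e-01 -5.760670e+02]
 [-1.310000e-01 -1.600000e-02  9.910000e-01 -1.254837e+03]
 [ 0.000000e+00  0.000000e+00  0.000000e+00  1.000000e+00]]
```

View pics/scene0.png

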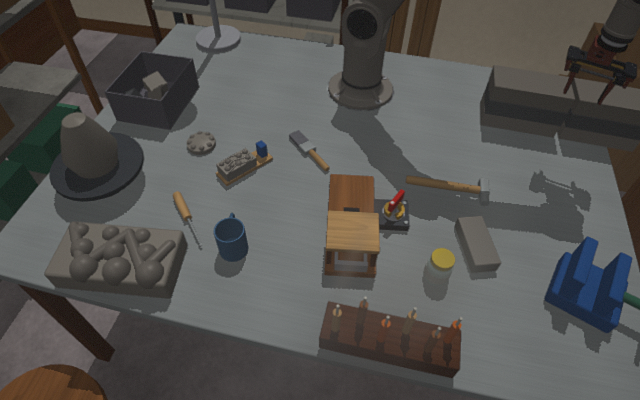

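View pics/top0.png

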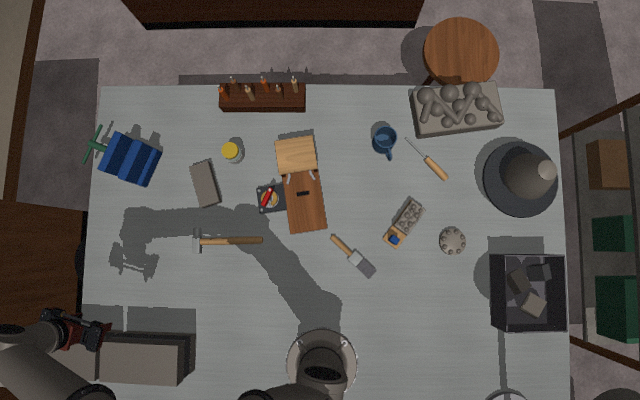

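```bash
cat > h.py <<'E'
import cv2, numpy as np
def cam(f):
    K=np.array([[f["fx"],0,f["cx"]],[0,f["fy"],f["cy"]],[0,0,1.]]); D=np.array([f["k1"],0,0,0,0.])
    E=np.array(f["extrinsics"],float); return K,D,E
def rays(f,px):
    K,D,E=cam(f)
    n=cv2.undistortPoints(np.asarray(px,float).reshape(-1,1,2),K,D,criteria=(3,50,1e-9)) if 0 else cv2.undistortPointsIter(np.asarray(px,float).reshape(-1,1,2),K,D,None,None,(3,50,1e-9))
    n=n.reshape(-1,2)
    d=np.c_[n[:,0],-n[:,1],-np.ones(len(n))]
    R=E[:3,:3]; return -R.T@E[:3,3], d@R   # origin, dirs (unit optical depth)
def onplane(f,px,z):
    o,d=rays(f,px); return o+d*((z-o[2])/d[:,2])[:,None]
def points(f):
    v,u=np.mgrid[0:400,0:640]
    o,d=rays(f,np.c_[u.ravel(),v.ravel()])
    return (o+d*np.array(f["range_z"]).reshape(-1,1)).reshape(400,640,3)
def proj(f,P):
    K,D,E=cam(f); c=np.asarray(P,float).reshape(-1,3)@E[:3,:3].T+E[:3,3]
    c=c*[1,-1,-1]
    return cv2.projectPoints(c,np.zeros(3),np.zeros(3),K,D)[0].reshape(-1,2)
def load(n): return dict(np.load(f"/tmp/{n}.npz"))
def rect(P2):
    (c,s,a)=cv2.minAreaRect(np.asarray(P2,np.float32)); return np.round(c,1),np.round(s,1),round(a,2)
E
python3 - <<'E'
from h import *
f=load("top0");g=load("scene0")
for n,F in(("top",f),("scene",g)):
    P=points(F)
    np.save(f"/tmp/P{n}.npy",P)
    print(n,"valid",(F["range_z"]>0).mean())
    q=proj(F,P[[200,100],[300,500]]);print(q)
# table z check
P=np.load("/tmp/Ptop.npy"); print(P[280,230],P[150,350],P[170,300],P[215,300])
P=np.load("/tmp/Pscene.npy"); print(P[270,200],P[100,240],P[232,352],P[190,350])
cv2.imwrite("pics/tc.png",cv2.resize(f["image"][120:260,180:440,::-1],None,fx=3,fy=3,interpolation=2))
cv2.imwrite("pics/sc.png",cv2.resize(g["image"][120:290,200:430,::-1],None,fx=3.4,fy=3.4,interpolation=2))
E
```

```text
top valid 0.99605859375
[[300. 200.]
 [500. 100.]]
scene valid 0.99600390625
[[300. 200.]
 [500. 100.]]
[271.01185571 314.62021263  -4.56545345] [728.5154716  -92.90035251  -1.44612859] [635.64069552  73.378386   101.40473729] [495.60081335  76.87066558  19.72905133]
[ 832.52658413 -265.8208254    -3.22435282] [ 167.39028263 -400.60206566   -3.04947427] [694.45597454  91.13733802  96.98699743] [502.99263973  54.94880922  23.925438  ]
```

View pics/tc.png

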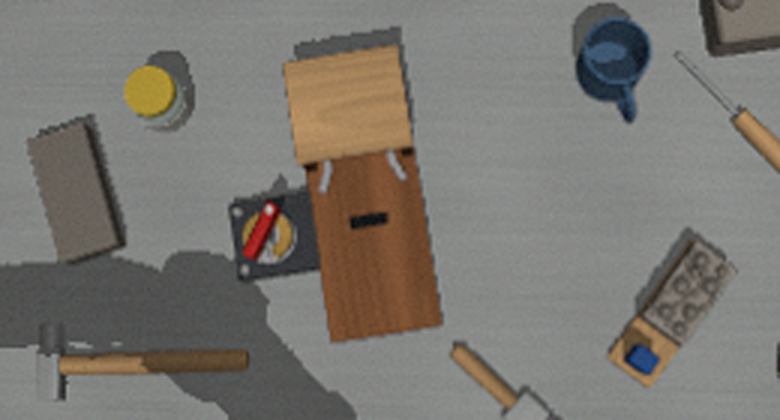

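View pics/sc.png

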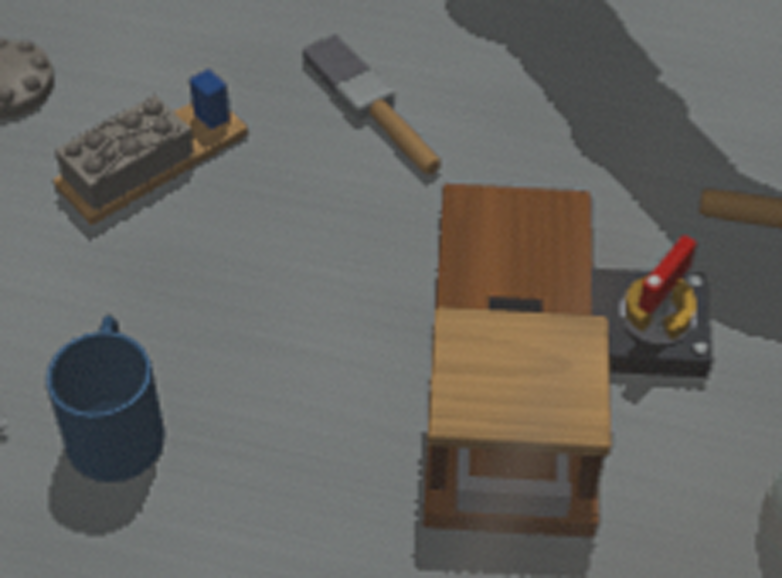

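```bash
cat > seg.py <<'E'
from h import *
import sys
def biggest(m,seed=None):
    n,l,s,c=cv2.connectedComponentsWithStats(m.astype(np.uint8))
    if n<2: return m
    i=1+np.argmax(s[1:,4]); return l==i
def pl(F,m,z):
    v,u=np.nonzero(m); return onplane(F,np.c_[u,v],z)[:,:2]
def measure(F,name):
    P=points(F); X,Y,Z=P[...,0],P[...,1],P[...,2]
    hsv=cv2.cvtColor(F["image"],cv2.COLOR_RGB2HSV); H,S,V=[hsv[...,i].astype(int) for i in range(3)]
    reg=(X>380)&(X<760)&(Y>-60)&(Y<220)
    b=biggest(reg&(Z>85)&(Z<112)&(H>8)&(H<30)&(S>60)&(Y<150))
    r=rect(pl(F,b,100)); print(name,"bridge",b.sum(),r)
    d=biggest(reg&(Z>10)&(Z<35)&(H<20)&(S>80)&(X<625))
    r=rect(pl(F,d,24)); print(name,"deck",d.sum(),r)
    w=biggest(reg&((H<6)|(H>172))&(S>150)&(Z>35))
    q=P[w]; print(name,"red",w.sum(),q.mean(0).round(1),np.percentile(q,[2,50,98],axis=0).round(1).tolist())
    top=w&(Z>82); r=rect(pl(F,top,90)); print(name,"wingtop",top.sum(),r)
    g=biggest((X>350)&(X<700)&(Y<-60)&(Y>-330)&(H>100)&(H<130)&(S>130)&(Z>40))
    r=rect(pl(F,g,58)); print(name,"grip",g.sum(),r,P[g].mean(0).round(1),P[g][:,2].max())
    pr=(X>350)&(X<700)&(Y<-110)&(Y>-320)
    return P,hsv,pr
if __name__=="__main__":
    for n in("top","scene"): measure(load(n+sys.argv[1]),n)
E
python3 seg.py 0
```

```text
top bridge 1314 (array([686.4,  89.2]), array([116.4, 127.3]), 9.78)
top deck 1927 (array([538.4,  64.1]), array([195.5, 127.1]), 9.5)
top red 87 [546.7 181.8  86.5] [[521.7, 164.9, 72.8], [546.8, 182.4, 86.9], [574.3, 197.1, 93.6]]
top wingtop 77 (array([549.2, 180.6]), array([14.7, 62.2]), 65.14)
top grip 58 (array([ 417.2, -234.6]), array([27.5, 21. ]), 45.34) [ 417.4 -234.7   55.8] 61.229392107150034
scene bridge 2042 (array([693.2,  92. ]), array([120.6, 126.3]), 9.93)
scene deck 1555 (array([511.1,  59.8]), array([134.3, 125.3]), 9.79)
scene red 118 [556.1 183.8  84.1] [[526.2, 168.9, 64.8], [555.1, 184.0, 86.9], [580.2, 198.0, 92.3]]
scene wingtop 87 (array([554.9, 184.6]), array([14.3, 66.3]), 67.3)
scene grip 44 (array([ 422.7, -236.2]), array([25.3, 21.3]), 51.56) [ 420.  -235.9   55.9] 60.333867844118345
```

```bash
python3 - <<'E'
from h import *
from seg import biggest,pl
for n in("top","scene"):
    F=load(n+"0");P=points(F);X,Y,Z=P[...,0],P[...,1],P[...,2]
    reg=(X>370)&(X<620)&(Y<-130)&(Y>-330)
    tb=(X>350)&(X<650)&(Y>-330)&(Y<150)&(Z<6)&(Z>-12)
    A=np.c_[X[tb],Y[tb],np.ones(tb.sum())];k=np.linalg.lstsq(A,Z[tb],rcond=None)[0]
    print(n,"table z fit",k, "at pallet",k@[470,-200,1],"at cradle",k@[560,80,1])
    Zc=Z-(k[0]*X+k[1]*Y+k[2])
    hsv=cv2.cvtColor(F["image"],cv2.COLOR_RGB2HSV); H,S,V=[hsv[...,i].astype(int) for i in range(3)]
    m=biggest(reg&(Zc>6)); print("pallet",m.sum(),rect(pl(F,m,12)))
    b=biggest(m&(Zc>38)&(S<90)); print("brick",b.sum(),rect(pl(F,b,47)),P[b].mean(0).round(1), "Z of brick",np.percentile(Zc[b],[5,50,95]))
    g=biggest(m&(Zc>48)&(S>120)&(H>95)); print("griptop",g.sum(),rect(pl(F,g,58)),np.median(Zc[g]))
    w=m&~b; 
    br=(X>630)&(X<740)&(Y>30)&(Y<150)&(Z>90); print("bridge Z corr",np.median(Zc[br]),np.median(Z[br]))
    dk=(X>450)&(X<520)&(Y>20)&(Y<80)&(Z>15)&(Z<32); print("deck Z corr",np.median(Zc[dk]),np.median(Z[dk]))
    print("bridge xyz mean", P[br].mean(0))
E
```

```text
top table z fit [-0.00198268 -0.0015868  -0.33586679] at pallet -0.9503667208584126 at cradle -1.5731108386232322
pallet 852 (array([ 470. , -275.3]), array([ 62.2, 167.9]), 54.07)
brick 498 (array([ 490.7, -287.6]), array([ 56.3, 104.9]), 53.95) [ 489.6 -287.    46.8] Z of brick [42.15609204 47.43993172 53.89765668]
griptop 54 (array([ 417.2, -234.6]), array([27.4, 21. ]), 45.34) 57.64618152636247
bridge Z corr 100.30630862393033 98.46405817882214
deck Z corr 24.348015443044872 22.955447155636875
bridge xyz mean [685.6984249   90.20167262  98.44696772]
scene table z fit [-1.53400211e-05 -3.07374584e-04 -1.27139331e+00] at pallet -1.217128206528855 at cradle -1.3045736918908242
pallet 1160 (array([ 457.7, -278.9]), array([ 94.5, 187.7]), 53.64)
brick 548 (array([ 495.6, -286.5]), array([ 63.4, 105.9]), 52.97) [ 494.3 -285.9   45.9] Z of brick [40.9033841  47.01068518 52.51323348]
griptop 50 (array([ 422.8, -234.1]), array([28.8, 23.7]), 51.5) 57.128975274429166
bridge Z corr 99.99637524204685 98.69213789788557
deck Z corr 23.94208488365944 22.648376744905704
bridge xyz mean [688.63698138  92.25942432  98.67363156]
```

```bash
cat > go.py <<'E'
# usage: go.py x y z yawOfToolY(deg)  -> total shift (cm) and turn (deg) in tool axes
import sys, numpy as np
from scipy.spatial.transform import Rotation as R
from bench import *
s=observe(); p=np.array(s["tool_pos"]); r=R.from_rotvec(s["orientation"]).as_matrix()
y=np.degrees(np.arctan2(r[1,1],r[0,1]))
print("t",round(s["t"],2),"tcp",p.round(1),"yaw",round(y,2),"tilt",np.degrees(np.arccos(-r[2,2])).round(2),"w",round(s["width"],1),"F",np.round(s["wrist_force"],1),"q",np.round(s["joints"],2))
for i in range(1,len(sys.argv)-3,4):
    x,yy,z,a=map(float,sys.argv[i:i+4]); c,k=np.cos(np.radians(a)),np.sin(np.radians(a))
    T=np.array([[-k,c,0],[c,k,0],[0,0,-1]]).T if 0 else np.c_[[-k,c,0],[c,k,0],[0,0,-1]]
    print("shift cm",(r.T@(np.array([x,yy,z])-p)/10).round(2),"turn",np.degrees(R.from_matrix(r.T@T).as_rotvec()).round(2))
E
python3 go.py 520 330 250 65 560 20 250 60 487 -285 150 54
```

```text
t 0.1 tcp [164.2 654.2 221.8] yaw 75.92 tilt 0.09 w 88.0 F [ 0.   0.2 -0.4] q [-1.43  0.48  0.02  1.56 -0.01  1.11 -0.08]
shift cm [-42.4  -22.79  -2.78] turn [-0.09  0.02 10.92]
shift cm [-53.83 -51.89  -2.73] turn [-0.09  0.02 15.92]
shift cm [-54.16 -83.23   7.32] turn [-0.09  0.03 21.92]
```

```bash
python3 -m inch '[-2,-1.1,-0.3,0,0,1, -6,-3.3,-0.6,0,0,2, -10.4,-5.6,-1,0,0,3, -14.8,-8,-1.3,0,0,4, -19.2,-10.3,-1.6,0,0,5, -23.6,-12.7,-1.9,0,0,6, -28,-15,-2.2,0,0,7, -32.4,-17.4,-2.5,0,0,8, -36.8,-19.8,-2.8,0,0,9, -41,-22.3,-2.8,0,0,10]' 8.78 && python3 go.py 560 20 250 60 487 -285 150 54
```

```text
t: 1.1
tool_pos: [509.6, 335.4, 251.3]
orientation: [0.66, 3.071, 0.001]
wrist_force: [1.5, 1.1, -0.8]
width: 87.7
t 1.1 tcp [509.6 335.4 251.3] yaw 65.76 tilt 0.05 w 87.7 F [ 1.5  1.1 -0.8] q [-0.85  0.35  0.21  1.7  -0.08  1.1   0.54]
shift cm [-17.55 -26.69   0.13] turn [0.04 0.03 5.76]
shift cm [-23.41 -57.51  10.11] turn [ 0.04  0.03 11.76]
```

```bash
python3 -m inch '[-1,-1.5,0,0,0,4, -3,-4.5,0,0,0,12, -5,-7.5,0,0,0,20, -7,-10.5,0,0,0,28.5, -9,-13.5,0,0,0,37, -11,-16.5,0,0,0,45.5, -13,-19.5,0,0,0,54, -14.5,-22.5,0,0,0,62, -16,-25,0,0,0,70, -17.5,-26.7,0,0,0,77]' && python3 go.py 530 -190 230 -80 487 -285 150 -126
```

```text
t: 2.1
tool_pos: [557.5, 19.5, 250.9]
orientation: [-2.435, -1.985, 0.0]
wrist_force: [0.4, 0.7, 0.3]
width: 87.5
t 2.1 tcp [557.5  19.5 250.9] yaw -11.64 tilt 0.02 w 87.5 F [0.4 0.7 0.3] q [-0.62  0.28  0.59  1.84 -0.18  1.07 -0.17]
shift cm [-21.08   1.54   2.09] turn [-2.000e-02  1.000e-02  6.836e+01]
shift cm [-31.25  -0.76  10.09] turn [-2.0000e-02  1.0000e-02  1.1436e+02]
```

```bash
python3 -m inch '[-1.5,0,0.4,0,0,4, -4.5,-0.1,1.3,0,0,12, -8,-0.2,2.3,0,0,20.5, -11.5,-0.3,3.4,0,0,29, -15,-0.4,4.5,0,0,37.5, -18.5,-0.5,5.6,0,0,46, -22,-0.6,6.7,0,0,54.5, -25.5,-0.7,7.8,0,0,63, -28.5,-0.7,9,0,0,71.5, -31.2,-0.8,9.9,0,0,79]' && python3 go.py 487 -285 100 -126
```

```text
t: 3.1
tool_pos: [488.7, -283.5, 151.3]
orientation: [-3.141, 0.016, 0.0]
wrist_force: [0.1, 0.3, 0.2]
width: 87.8
t 3.1 tcp [ 488.7 -283.5  151.3] yaw -90.58 tilt 0.02 w 87.8 F [0.1 0.3 0.2] q [-0.24  0.51  0.88  1.93 -0.49  0.93 -0.69]
shift cm [-0.17  0.15  5.13] turn [-1.000e-02  2.000e-02  3.542e+01]
```

```bash
python3 - <<'E'
from bench import *
from h import *
for n in("scene","top"):
    f=grab_frame(n);np.savez(f"/tmp/{n}1.npz",**f)
f=load("top1");g=load("scene1")
a=cv2.resize(f["image"][150:290,340:480,::-1],None,fx=4,fy=4);b=cv2.resize(g["image"][60:240,170:310,::-1],(436,560))
b=b[:, :240] if 0 else b
o=np.hstack([a,b]);o=cv2.resize(o,(790,int(o.shape[0]*790/o.shape[1])))
cv2.imwrite("pics/p1.png",o)
E
```

```text
(no output)
```

View pics/p1.png

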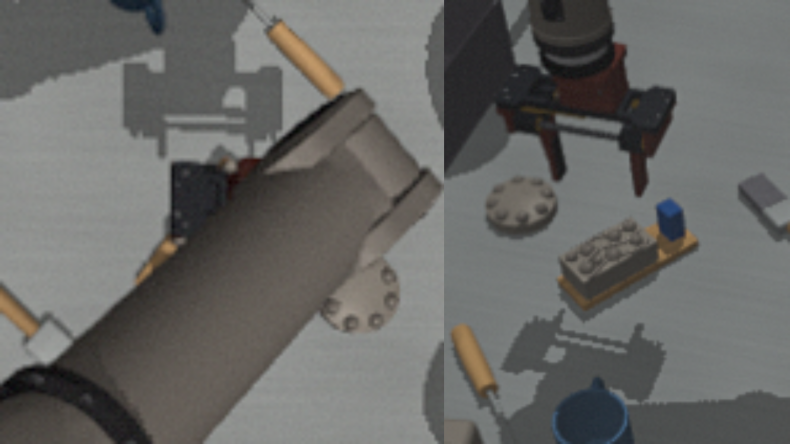

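```bash
python3 - <<'E'
from h import *
f=load("top0")
c=onplane(f,[[452.5,240.5]],26);print(c)
import numpy as np
d=c[0,:2]-[487,-285.3];y=np.array([.588,.809]);x=np.array([.809,-.588]);print(d@x,d@y)
# check finger tips in scene view: projections of TCP +-44 along y
g=load("scene1");print(proj(g,[[488.7,-283.5+44,151.3],[488.7,-283.5-44,151.3]]))
cv2.imwrite("pics/f1.png",cv2.resize(g["image"][100:180,190:290,::-1],None,fx=6,fy=6,interpolation=0))
E
```

```text
[[ 414.87144576 -438.31991337   26.        ]]
31.62370867981848 -166.20469980476028
[[248.25288841 135.96075483]
 [218.09843504 130.64653971]]
```

View pics/f1.png

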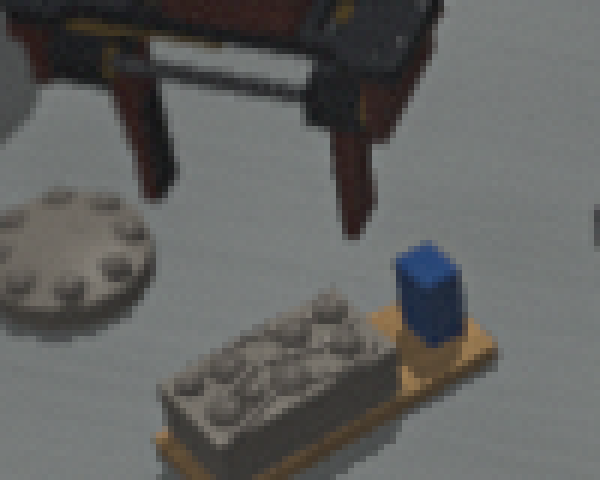

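```bash
python3 go.py 486 -284.5 20 -126; python3 -m inch '[0,0,0.5,0,0,4, 0,0,1.5,0,0,12, 0,0,2.5,0,0,20, 0,0,3.5,0,0,28, -0.1,0.1,4.5,0,0,34, -0.1,0.27,6,0,0,35.4, -0.1,0.27,8,0,0,35.4, -0.1,0.27,10,0,0,35.4, -0.1,0.27,11.7,0,0,35.4, -0.1,0.27,12.7,0,0,35.4]'; python3 go.py 486 -284.5 20 -126
```

```text
t 3.2 tcp [ 487.  -285.6  151.1] yaw -90.69 tilt 0.17 w 87.9 F [-0.2 -0.2 -0.3] q [-0.24  0.51  0.88  1.93 -0.49  0.93 -0.69]
shift cm [-0.07 -0.14 13.11] turn [ 0.14  0.09 35.31]
t: 4.2
tool_pos: [489.0, -283.3, 23.2]
orientation: [-2.992, 0.955, 0.002]
wrist_force: [0.1, -0.5, -0.1]
width: 88.1
t 4.2 tcp [ 489.  -283.3   23.2] yaw -125.41 tilt 0.09 w 88.1 F [ 0.1 -0.5 -0.1] q [-0.19  0.75  0.84  2.   -0.82  0.77 -1.04]
shift cm [-0.18  0.27  0.32] turn [-0.02  0.09  0.59]
```

```bash
python3 -m inch '[0,0,0.2,0,0,0.5, 0,0,0.2,0,0,0.5, 0,0,0.2,0,0,0.5, 0,0,0.2,0,0,0.5, 0,0,0.2,0,0,0.5, 0,0,0.2,0,0,0.5, 0,0,0.2,0,0,0.5, 0,0,0.2,0,0,0.5, 0,0,0.2,0,0,0.5, 0,0,0.2,0,0,0.5]' 0 40; python3 go.py 486 -284.5 20 -126
```

```text
t: 5.2
tool_pos: [489.6, -284.8, 23.3]
orientation: [2.987, -0.971, 0.001]
wrist_force: [-3.4, -2.2, 6.5]
width: 55.5
t 5.2 tcp [ 489.6 -284.8   23.3] yaw -126.0 tilt 0.08 w 55.5 F [-3.4 -2.2  6.5] q [-0.19  0.75  0.84  2.   -0.82  0.77 -1.05]
shift cm [-0.31  0.19  0.33] turn [ 0.04 -0.07 -0.  ]
```

```bash
python3 -m inch '[0,0,-0.4,0,0,0, 0,0,-1,0,0,0, 0,0,-1.8,0,0,0, 0,0,-2.8,0,0,0, 0,0,-3.9,0,0,0, 0,0,-5,0,0,0, 0,0,-6.1,0,0,0, 0,0,-7.2,0,0,0, 0,0,-8.3,0,0,0, 0,0,-9,0,0,0]'; python3 go.py 554 66 110 -80.2
python3 - <<'E'
from bench import *
from h import *
g=grab_frame("scene");np.savez("/tmp/scene2.npz",**g)
cv2.imwrite("pics/s2.png",cv2.resize(g["image"][80:220,170:310,::-1],None,fx=4,fy=4,interpolation=2))
E
```

```text
t: 6.2
tool_pos: [489.8, -284.1, 113.8]
orientation: [2.988, -0.971, 0.001]
wrist_force: [-0.4, 0.2, -5.2]
width: 55.8
t 6.2 tcp [ 489.8 -284.1  113.8] yaw -125.99 tilt 0.05 w 55.8 F [-0.4  0.2 -5.2] q [-0.29  0.64  0.99  1.96 -0.68  0.91 -1.15]
shift cm [-15.38 -32.09   0.38] turn [ 1.000e-02 -5.000e-02 -4.579e+01]
```

View pics/s2.png

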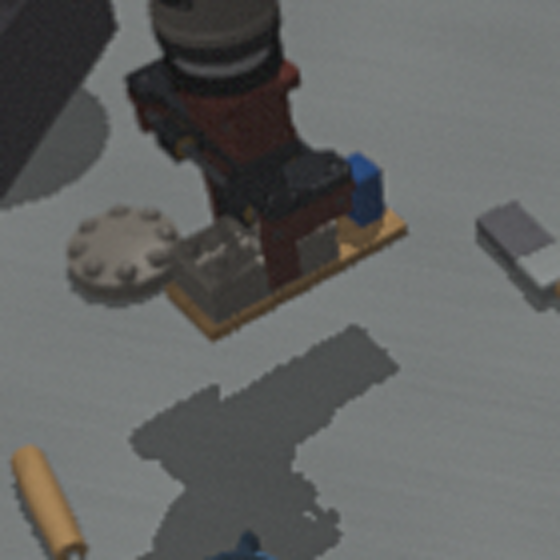

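```bash
python3 -m inch '[-0.5,-1,0,0,0,-1.5, -1.7,-3.5,0,0,0,-5, -3.5,-7.2,0,0,0,-10, -5.4,-11.2,0,0,0,-16, -7.3,-15.2,0,0,0,-22, -9.2,-19.2,0,0,0,-28, -11.1,-23.2,0,0,0,-34, -13,-27,0,0,0,-39, -14.6,-30.2,0,0,0,-43.5, -15.4,-32.1,0,0,0,-45.8]'; python3 go.py 554.3 66.9 75 -80.2
```

```text
t: 7.25
tool_pos: [553.0, 71.2, 111.9]
orientation: [-3.127, -0.282, 0.002]
wrist_force: [-0.4, -0.4, -5.0]
width: 55.9
t 7.25 tcp [553.   71.2 111.9] yaw -79.71 tilt 0.12 w 55.9 F [-0.4 -0.4 -5. ] q [-0.85  0.55  0.83  1.98 -0.54  0.85 -1.12]
shift cm [0.06 0.45 3.69] turn [-0.1   0.07  0.49]
```

```bash
python3 -m inch '[0,0.05,0.3,0,0,0, 0,0.1,0.8,0,0,0, 0,0.2,1.4,0,0,0.2, 0,0.2,2.1,0,0,0.2, 0,0.2,2.8,0,0,0.2, 0,0.2,3.5,0,0,0.2, 0,0.2,4.2,0,0,0.2, 0,0.2,4.8,0,0,0.2, 0,0.2,5.1,0,0,0.2, 0,0.2,5.2,0,0,0.2]'; python3 go.py 554.3 66.9 47.5 -80.2
python3 - <<'E'
from bench import *
from h import *
for n in("scene","top"):
    g=grab_frame(n);np.savez(f"/tmp/{n}3.npz",**g)
a=cv2.resize(load("scene3")["image"][140:290,310:430,::-1],None,fx=4,fy=4,interpolation=2)
cv2.imwrite("pics/s3.png",a)
E
python3 go.py 554.3 66.9 47.5 -80.2
```

```text
t: 8.25
tool_pos: [553.8, 64.4, 60.3]
orientation: [3.13, 0.263, -0.001]
wrist_force: [0.6, -0.1, -4.9]
width: 55.7
t 8.25 tcp [553.8  64.4  60.3] yaw -80.39 tilt 0.03 w 55.7 F [ 0.6 -0.1 -4.9] q [-0.79  0.62  0.75  2.   -0.62  0.76 -1.06]
shift cm [ 0.09 -0.24  1.28] turn [ 0.    0.03 -0.19]
t 8.35 tcp [554.   64.4  60.6] yaw -80.38 tilt 0.0 w 56.3 F [ 0.5  1.  -5.3] q [-0.79  0.62  0.75  2.   -0.62  0.76 -1.06]
shift cm [ 0.07 -0.24  1.31] turn [ 0.   -0.   -0.18]
```

View pics/s3.png

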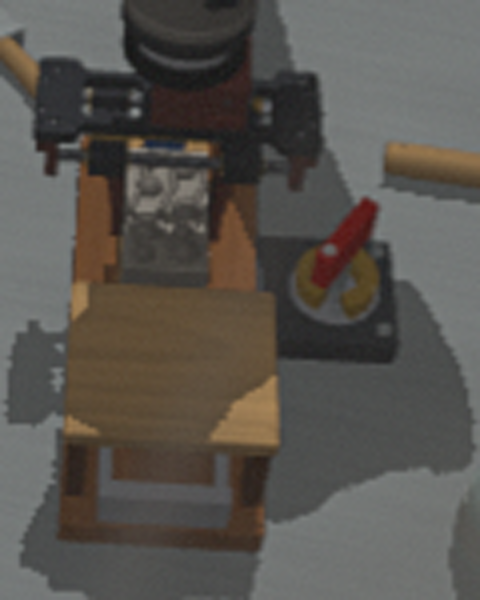

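```bash
python3 -m inch '[0,-0.1,0.2,0,0,0, 0.05,-0.2,0.4,0,0,-0.1, 0.05,-0.24,0.6,0,0,-0.2, 0.05,-0.24,0.8,0,0,-0.2, 0.05,-0.24,1,0,0,-0.2, 0.05,-0.24,1.1,0,0,-0.2, 0.05,-0.24,1.2,0,0,-0.2, 0.05,-0.24,1.27,0,0,-0.2, 0.05,-0.24,1.3,0,0,-0.2, 0.05,-0.24,1.3,0,0,-0.2]'; python3 go.py 554.3 66.9 47.5 -80.2
```

```text
t: 9.35
tool_pos: [554.0, 66.8, 47.6]
orientation: [-3.13, -0.269, 0.0]
wrist_force: [0.3, -0.5, -4.5]
width: 55.4
t 9.35 tcp [554.   66.8  47.6] yaw -80.19 tilt 0.0 w 55.4 F [ 0.3 -0.5 -4.5] q [-0.78  0.64  0.73  2.01 -0.64  0.73 -1.05]
shift cm [ 0.03 -0.    0.01] turn [-0.    0.    0.01]
```

```bash
python3 -m inch '[0,0,0.05,0,0,0, 0,0,0.1,0,0,0, 0,0,0.15,0,0,0, 0,0,0.15,0,0,0, 0,0,0.15,0,0,0, 0,0,0.2,0,0,0, 0,0,0.2,0,0,0, 0,0,0.2,0,0,0, 0,0,0.2,0,0,0, 0,0,0.2,0,0,0]'; python3 go.py 554.3 66.9 47.5 -80.2
```

```text
t: 10.35
tool_pos: [554.2, 66.9, 47.3]
orientation: [-3.128, -0.268, -0.0]
wrist_force: [-7.7, 1.0, 17.1]
width: 55.5
t 10.35 tcp [554.2  66.9  47.3] yaw -80.19 tilt 0.1 w 55.5 F [-7.7  1.  17.1] q [-0.77  0.64  0.73  2.01 -0.64  0.73 -1.04]
shift cm [ 0.02 -0.   -0.02] turn [-0.1  -0.02  0.01]
```

```bash
python3 -m inch '[0,0,-0.1,0,0,0, 0,0,-0.15,0,0,0, 0,0,-0.15,0,0,0, 0,0,-0.15,0,0,0, 0,0,-0.15,0,0,0, 0,0,-0.2,0,0,0, 0,0,-0.8,0,0,0, 0,0,-2,0,0,0, 0,0,-4,0,0,0, 0,0,-6.5,0,0,0]' 8.78; python3 go.py 554.3 66.9 47.5 -80.2
```

```text
t: 11.35
tool_pos: [553.7, 66.6, 111.7]
orientation: [3.13, 0.268, -0.001]
wrist_force: [0.9, -0.5, 0.0]
width: 87.8
t 11.35 tcp [553.7  66.6 111.7] yaw -80.21 tilt 0.06 w 87.8 F [ 0.9 -0.5  0. ] q [-0.85  0.55  0.83  1.98 -0.54  0.85 -1.12]
shift cm [ 0.07 -0.02  6.42] turn [ 0.01  0.05 -0.01]
```

```bash
python3 go.py 467.8 52 125 -80.2
```

```text
t 11.35 tcp [553.7  66.6 111.7] yaw -80.21 tilt 0.06 w 87.8 F [ 0.9 -0.5  0. ] q [-0.85  0.55  0.83  1.98 -0.54  0.85 -1.12]
shift cm [-8.71 -0.02 -1.33] turn [ 0.01  0.05 -0.01]
```

```bash
python3 -m inch '[-0.4,0,-0.3,0,0,0, -1.2,0,-0.8,0,0,0, -2.2,0,-1.3,0,0,0, -3.2,0,-1.3,0,0,0, -4.3,0,-1.3,0,0,0, -5.4,0,-1.3,0,0,0, -6.5,0,-1.3,0,0,0, -7.6,0,-1.3,0,0,0, -8.4,0,-1.3,0,0,0, -8.7,0,-1.3,0,0,0]'; 
python3 - <<'E'
from bench import *
from h import *
for n in("scene","top"):
    g=grab_frame(n);np.savez(f"/tmp/{n}4.npz",**g)
a=cv2.resize(load("scene4")["image"][130:250,310:420,::-1],None,fx=5,fy=5,interpolation=2)
b=cv2.resize(load("top4")["image"][130:250,250:350,::-1],None,fx=5,fy=5,interpolation=2)
cv2.imwrite("pics/s4.png",cv2.resize(np.hstack([a,b]),(800,457)))
E
python3 go.py 467.8 52 52 -80.2
```

```text
t: 12.35
tool_pos: [467.3, 51.9, 123.6]
orientation: [-3.13, -0.269, 0.001]
wrist_force: [0.5, 0.1, 1.0]
width: 87.6
t 12.45 tcp [468.1  52.1 123.7] yaw -80.18 tilt 0.02 w 87.9 F [0.  0.2 0.1] q [-0.98  0.4   0.92  2.17 -0.46  0.78 -1.17]
shift cm [-0.03  0.01  7.17] turn [-0.02 -0.01  0.02]
```

View pics/s4.png

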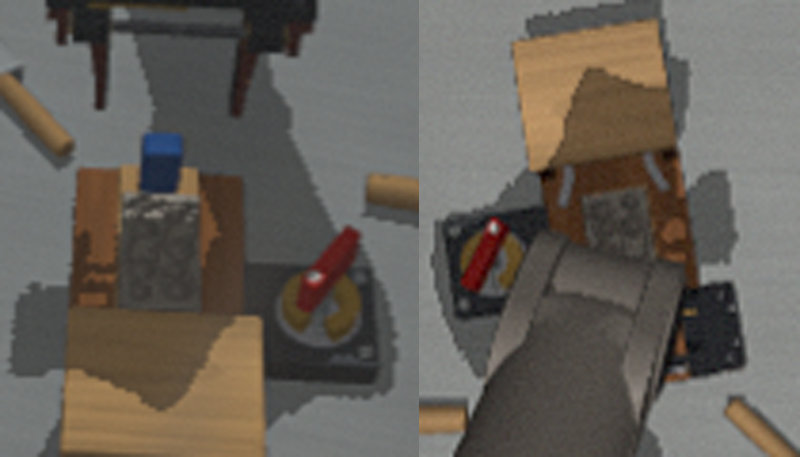

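```bash
cat > meas.py <<'E'
import sys
from h import *
from seg import biggest,pl
u=np.array([np.cos(np.radians(9.8)),np.sin(np.radians(9.8))]);v=np.array([-u[1],u[0]]);o=np.array([661,85.3])
def c(p): d=np.array(p)-o; return np.round([d@u,d@v],1)
for n in("top","scene"):
    F=load(n+sys.argv[1]);P=points(F);X,Y,Z=P[...,0],P[...,1],P[...,2]+1.4
    D=P[...,:2]-o; cx,cy=D@u,D@v
    hsv=cv2.cvtColor(F["image"],cv2.COLOR_RGB2HSV); H,S,V=[hsv[...,i].astype(int) for i in range(3)]
    reg=(cx>-240)&(cx<-20)&(abs(cy)<55)
    b=biggest(reg&(Z>62)&(Z<82)&(S<90)); r=rect(pl(F,b,71)); print(n,"brick",b.sum(),r,"cradle",c(r[0]))
    g=biggest(reg&(H>100)&(H<130)&(S>120)&(Z>74)&(Z<90)); 
    if g.sum()>5: r=rect(pl(F,g,82)); print(n,"grip",g.sum(),r,"cradle",c(r[0]))
E
python3 meas.py 4
```

```text
top brick 277 (array([575.4,  68.1]), array([63.2, 55.8]), 9.45) cradle [-87.3  -2.4]
scene brick 635 (array([559.6,  67.1]), array([106.2,  54.8]), 9.77) cradle [-103.    -0.7]
scene grip 69 (array([473.4,  52.3]), array([27.7, 25.2]), 10.92) cradle [-190.5   -0.6]
```

```bash
python3 -m inch '[0,0,0.5,0,0,0, 0,0,1.4,0,0,0, 0.1,0,2.4,0,0,0, 0.1,0,3.4,0,0,0, 0.1,0,4.4,0,0,0, 0.1,0,5.4,0,0,0, 0.1,0,6.3,0,0,0, 0.1,0,6.9,0,0,0, 0.1,0,7.1,0,0,0, 0.1,0,7.15,0,0,0]' 6; python3 go.py 468.5 52 52 -80.2
```

```text
t: 13.45
tool_pos: [469.3, 52.1, 52.0]
orientation: [3.13, 0.268, -0.0]
wrist_force: [0.5, 0.3, 0.6]
width: 60.2
t 13.45 tcp [469.3  52.1  52. ] yaw -80.2 tilt 0.01 w 60.2 F [0.5 0.3 0.6] q [-0.84  0.52  0.76  2.2  -0.62  0.64 -1.04]
shift cm [-0.08 -0.   -0.  ] turn [0.   0.01 0.  ]
```

```bash
python3 -m inch '[0,0,0,0,0,0, 0,0,0,0,0,0, 0,0,0,0,0,0, 0,0,0,0,0,0, 0,0,0,0,0,0, 0,0,0,0,0,0, 0,0,0,0,0,0, 0,0,0,0,0,0, 0,0,0,0,0,0, 0,0,0,0,0,0]' 0 25; python3 go.py 597 74 52 -80.2
```

```text
t: 14.45
tool_pos: [469.4, 52.2, 52.3]
orientation: [-3.13, -0.269, -0.0]
wrist_force: [-1.1, 1.2, 5.8]
width: 29.4
t 14.45 tcp [469.4  52.2  52.3] yaw -80.19 tilt 0.02 w 29.4 F [-1.1  1.2  5.8] q [-0.84  0.52  0.76  2.2  -0.62  0.64 -1.04]
shift cm [12.94  0.03  0.03] turn [-0.02 -0.01  0.01]
```

```bash
python3 -m inch '[0.3,0,0,0,0,0, 0.9,0,0,0,0,0, 1.7,0,0,0,0,0, 2.6,0,0,0,0,0, 3.5,0,0,0,0,0, 4.4,0,0,0,0,0, 5.3,0,0,0,0,0, 6.2,0,0,0,0,0, 6.8,0,0,0,0,0, 7,0,0,0,0,0]'; python3 go.py 597 74 52 -80.2
```

```text
t: 15.45
tool_pos: [535.6, 63.6, 51.5]
orientation: [-3.13, -0.268, 0.01]
wrist_force: [-11.5, -1.0, 13.3]
width: 29.6
t 15.45 tcp [535.6  63.6  51.5] yaw -80.2 tilt 0.35 w 29.6 F [-11.5  -1.   13.3] q [-0.79  0.61  0.74  2.05 -0.63  0.73 -1.05]
shift cm [ 6.23  0.02 -0.09] turn [-0.05  0.34 -0.  ]
```

```bash
python3 -m inch '[0.3,0,-0.05,0,0,0, 0.8,0,-0.1,0,0,0, 1.4,0,-0.1,0,0,0, 2,0,-0.1,0,0,0, 2.6,0,-0.1,0,0,0, 3.2,0,-0.1,0,0,0, 3.8,0,-0.1,0,0,0, 4.4,0,-0.1,0,0,0, 4.8,0,-0.1,0,0,0, 5,0,-0.1,0,0,0]'; python3 go.py 597 74 52 -80.2
```

```text
t: 16.45
tool_pos: [588.0, 72.7, 53.1]
orientation: [3.13, 0.269, 0.0]
wrist_force: [-0.5, 0.3, -5.9]
width: 29.9
t 16.45 tcp [588.   72.7  53.1] yaw -80.18 tilt 0.01 w 29.9 F [-0.5  0.3 -5.9] q [-0.76  0.68  0.73  1.92 -0.63  0.79 -1.07]
shift cm [0.9  0.03 0.11] turn [ 0.01 -0.01  0.02]
```

```bash
python3 -m inch '[0.1,0,0.05,0,0,0, 0.3,0,0.05,0,0,0, 0.5,0,0.05,0,0,0, 0.7,0,0.05,0,0,0, 0.85,0,0.05,0,0,0, 0.95,0,0.05,0,0,0, 1.05,0,0.05,0,0,0, 1.15,0,0.05,0,0,0, 1.2,0,0.05,0,0,0, 1.2,0,0.05,0,0,0]'; python3 go.py 597 74 52 -80.2
```

```text
t: 17.45
tool_pos: [599.4, 74.7, 52.6]
orientation: [-3.13, -0.269, -0.0]
wrist_force: [0.1, -0.4, -3.4]
width: 30.1
t 17.45 tcp [599.4  74.7  52.6] yaw -80.19 tilt 0.0 w 30.1 F [ 0.1 -0.4 -3.4] q [-0.75  0.69  0.73  1.89 -0.63  0.8  -1.07]
shift cm [-0.25  0.03  0.06] turn [-0.   -0.    0.01]
```

```bash
python3 -m inch '[0.05,0,0.03,0,0,0, 0.1,0,0.05,0,0,0, 0.15,0,0.05,0,0,0, 0.2,0,0.05,0,0,0, 0.25,0,0.05,0,0,0, 0.3,0,0.05,0,0,0, 0.35,0,0.05,0,0,0, 0.4,0,0.05,0,0,0, 0.45,0,0.05,0,0,0, 0.5,0,0.05,0,0,0]'; python3 go.py 597 74 52 -80.2
python3 - <<'E'
from bench import *
from h import *
g=grab_frame("scene");np.savez("/tmp/scene5.npz",**g);g=grab_frame("top");np.savez("/tmp/top5.npz",**g)
a=cv2.resize(load("scene5")["image"][150:290,310:420,::-1],None,fx=4.5,fy=4.5,interpolation=2)
b=cv2.resize(load("top5")["image"][120:260,250:350,::-1],None,fx=3,fy=4.5,interpolation=2)
b=cv2.resize(load("top5")["image"][120:260,250:340,::-1],(405,630),interpolation=2)
cv2.imwrite("pics/s5.png",cv2.resize(np.hstack([a,b]),(800,560)))
E
```

```text
t: 18.45
tool_pos: [602.6, 75.2, 51.8]
orientation: [-3.13, -0.268, 0.005]
wrist_force: [-7.3, -0.2, -0.2]
width: 30.2
t 18.45 tcp [602.6  75.2  51.8] yaw -80.2 tilt 0.19 w 30.2 F [-7.3 -0.2 -0.2] q [-0.74  0.7   0.73  1.88 -0.63  0.81 -1.07]
shift cm [-0.58  0.02 -0.01] turn [-0.03  0.19  0.  ]
```

View pics/s5.png

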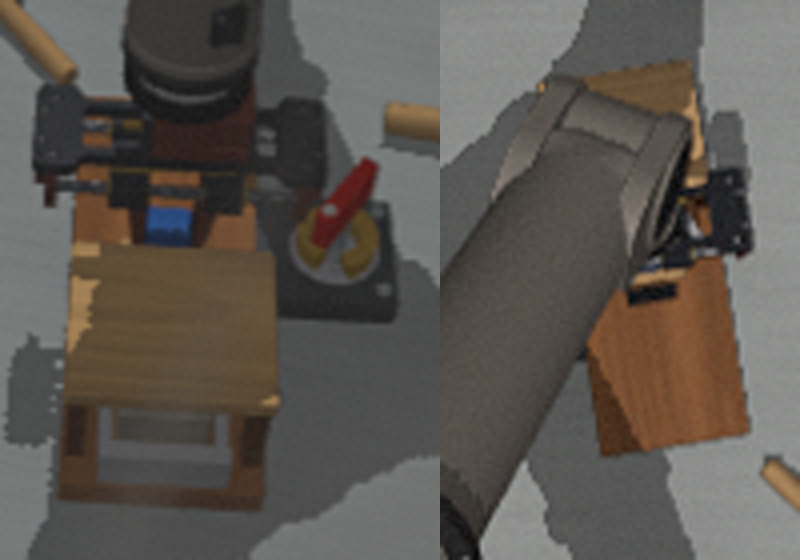

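```bash
python3 -m inch '[0.1,0,0,0,0,0, 0.2,0,0,0,0,0, 0.3,0,0,0,0,0, 0.4,0,0,0,0,0, 0.4,0,0,0,0,0, 0.4,0,0,0,0,0, 0.4,0,0,0,0,0, 0.4,0,0,0,0,0, 0.4,0,0,0,0,0, 0.4,0,0,0,0,0]'; python3 go.py 597 74 52 -80.2
```

```text
t: 19.55
tool_pos: [602.9, 75.2, 51.5]
orientation: [-3.129, -0.267, 0.016]
wrist_force: [-16.9, -1.8, 9.2]
width: 30.1
t 19.55 tcp [602.9  75.2  51.5] yaw -80.23 tilt 0.59 w 30.1 F [-16.9  -1.8   9.2] q [-0.74  0.7   0.73  1.88 -0.63  0.82 -1.07]
shift cm [-0.61  0.01 -0.04] turn [-0.12  0.58 -0.03]
```

```bash
python3 -m inch '[-0.2,0,0,0,0,0, -0.3,0,0,0,0,0, -0.3,0,0,0,0,0, -0.3,0,0,0,0,0, -0.3,0,0,0,0,0, -0.3,0,0,0,0,0, -0.3,0,-0.5,0,0,0, -0.3,0,-2,0,0,0, -0.3,0,-4.5,0,0,0, -0.3,0,-7.5,0,0,0]' 6; python3 go.py 550 181 125 -114.6
```

```text
t: 20.55
tool_pos: [604.9, 75.5, 128.4]
orientation: [3.13, 0.268, -0.002]
wrist_force: [0.5, 0.0, -0.9]
width: 60.0
t 20.55 tcp [604.9  75.5 128.4] yaw -80.21 tilt 0.06 w 60.0 F [ 0.5  0.  -0.9] q [-0.81  0.61  0.82  1.84 -0.54  0.93 -1.14]
shift cm [ -3.61 -11.33   0.34] turn [3.000e-02 5.000e-02 3.439e+01]
```

```bash
python3 - <<'E'
from h import *
from seg import biggest,pl
from bench import *
for n in("top","scene"):
    g=grab_frame(n);np.savez(f"/tmp/{n}6.npz",**g)
for n in("top0","top4","top6","scene0","scene3","scene4","scene5","scene6"):
    F=load(n);P=points(F);X,Y,Z=P[...,0],P[...,1],P[...,2]+1.4
    hsv=cv2.cvtColor(F["image"],cv2.COLOR_RGB2HSV); H,S,V=[hsv[...,i].astype(int) for i in range(3)]
    m=(X>500)&(X<600)&(Y>130)&(Y<230)&((H<8)|(H>170))&(S>120)
    for zt in(84,87):
        t=m&(Z>zt)
        if t.sum()<10: print(n,t.sum());continue
        print(n,zt,t.sum(),rect(pl(F,t,90)), P[t].mean(0).round(1), "V",np.percentile(V[t],[10,50,90]))
g=load("scene6");cv2.imwrite("pics/w6.png",np.hstack([cv2.resize(g["image"][180:240,370:430,::-1],None,fx=6,fy=6,interpolation=0),cv2.resize(load("top0")["image"][170:230,240:300,::-1],None,fx=6,fy=6,interpolation=0)]))
E
```

```text
top0 84 76 (array([548.4, 181. ]), array([14.7, 60.8]), 65.14) [546.3 182.6  88. ] V [ 83.5 157.  165. ]
top0 87 61 (array([548.8, 181.6]), array([13.3, 60.7]), 65.14) [545.1 183.7  88.9] V [119. 158. 165.]
top4 84 78 (array([548.8, 181.6]), array([13.3, 63.7]), 65.1) [546.4 182.7  87.8] V [ 67.8  96.  102. ]
top4 87 63 (array([549.4, 181.3]), array([13.3, 62.3]), 65.14) [545.8 183.   88.6] V [ 70.2  97.  102. ]
top6 0
top6 0
scene0 84 96 (array([554.7, 184.1]), array([15. , 66.2]), 67.57) [551.1 185.2  87.8] V [ 79.  141.5 153. ]
scene0 87 78 (array([552.7, 184.7]), array([13.8, 62. ]), 65.71) [548.2 186.2  88.6] V [ 98.8 146.5 153.3]
scene3 84 89 (array([554.8, 184.4]), array([14.6, 62.8]), 66.37) [552.2 184.9  88.1] V [74.4 90.  93.2]
scene3 87 79 (array([554.2, 184.7]), array([14.4, 61.5]), 65.33) [551.6 185.2  88.5] V [77.8 91.  93.2]
scene4 84 89 (array([555.3, 184. ]), array([14.9, 64.2]), 67.82) [552.2 184.9  88.1] V [76.4 91.  97.2]
scene4 87 76 (array([554.8, 184.1]), array([13.6, 63.1]), 66.79) [551.2 184.9  88.8] V [81.5 91.  99. ]
scene5 84 87 (array([554.9, 184.4]), array([14.6, 63.1]), 66.37) [551.7 184.8  87.7] V [75.6 91.  94. ]
scene5 87 74 (array([553.8, 184.2]), array([13.4, 61.3]), 66.96) [550.9 185.   88.3] V [79. 92. 94.]
scene6 84 89 (array([554.7, 184.4]), array([14.6, 62.9]), 67.33) [551.8 184.9  87.9] V [76. 92. 94.]
scene6 87 72 (array([554.1, 184.4]), array([13.6, 61.6]), 66.79) [549.5 185.6  88.7] V [80.1 92.  94. ]
```

View pics/w6.png

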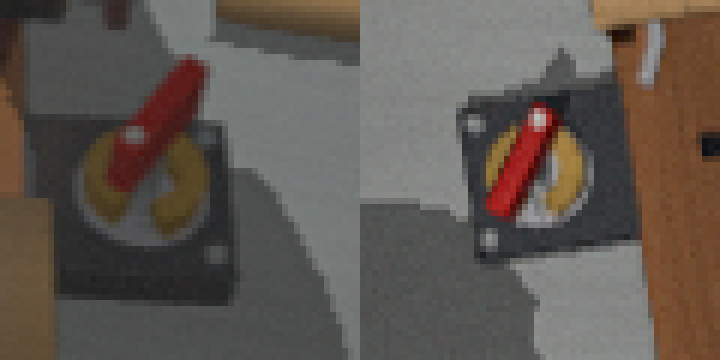

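```bash
python3 go.py 554.5 184 118 -114.7; python3 -m inch '[-0.1,-0.5,0,0,0,2, -0.5,-1.6,0,0,0,6, -0.9,-3,0.2,0,0,10, -1.3,-4.5,0.4,0,0,15, -1.7,-6,0.6,0,0,20, -2.1,-7.5,0.8,0,0,25, -2.5,-9,1,0,0,29, -2.9,-10.3,1,0,0,32, -3.1,-11.2,1,0,0,34, -3.1,-11.5,1,0,0,34.5]' 5; python3 go.py 554.5 184 118 -114.7
python3 - <<'E'
from bench import *
from h import *
for n in("top","scene"):
    g=grab_frame(n);np.savez(f"/tmp/{n}7.npz",**g)
g=load("scene7");cv2.imwrite("pics/w7.png",cv2.resize(g["image"][140:240,350:450,::-1],None,fx=6,fy=6,interpolation=0))
E
```

```text
t 20.65 tcp [608.2  75.3 132. ] yaw -80.23 tilt 0.42 w 60.0 F [ 0.2 -0.3  0.6] q [-0.81  0.6   0.82  1.84 -0.54  0.93 -1.14]
shift cm [ -3.45 -11.62   1.38] turn [-0.14 -0.4  34.47]
t: 21.65
tool_pos: [554.6, 185.1, 117.2]
orientation: [-3.069, 0.67, 0.001]
wrist_force: [0.2, 0.4, -0.2]
width: 50.0
t 21.65 tcp [554.6 185.1 117.2] yaw -114.62 tilt 0.03 w 50.0 F [ 0.2  0.4 -0.2] q [-1.12  0.66  0.98  1.91 -0.68  0.94 -1.8 ]
shift cm [ 0.03  0.1  -0.08] turn [-0.01  0.03  0.08]
```

View pics/w7.png

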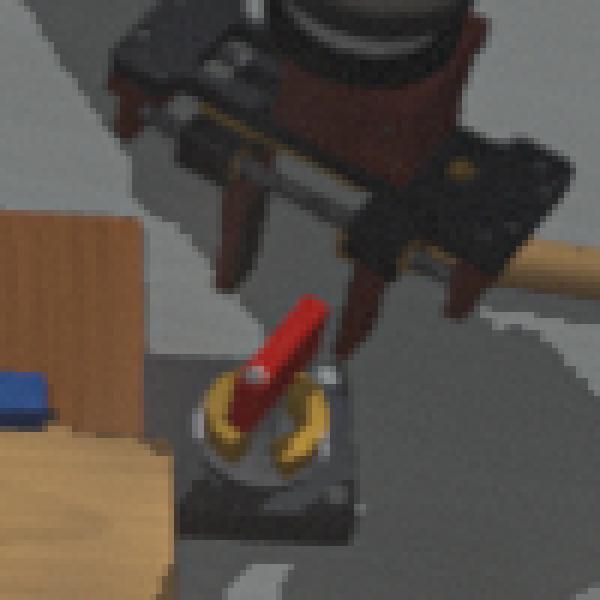

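```bash
python3 - <<'E'
from h import *
g=load("scene7")
y=np.array([-.416,-.909,0]);x=np.array([.909,-.416,0]);T=np.array([554.6,185.1,117.2])
for s in(-1,1):
  for k in(-10,0,10):
    p=proj(g,T+y*25*s+x*k)[0];print(s,k,p.round(1),"crop",((p-[350,140])*6).round(0))
# wing top corners for centre c
for c in([549,181.4,90],[554.5,184,90]):
  c=np.array(c)
  print([((proj(g,c+x*a+y*b)[0]-[350,140])*6).round(0).tolist() for a in(-32,32) for b in(-7,7)])
E
```

```text
-1 -10 [409.  193.4] crop [354. 320.]
-1 0 [407.  195.7] crop [342. 334.]
-1 10 [405.  198.1] crop [330. 349.]
1 -10 [392.4 184.1] crop [254. 265.]
1 0 [390.4 186.4] crop [242. 278.]
1 10 [388.3 188.7] crop [230. 292.]
[[327.0, 299.0], [299.0, 284.0], [250.0, 388.0], [223.0, 372.0]]
[[331.0, 309.0], [304.0, 294.0], [254.0, 399.0], [227.0, 383.0]]
```

```bash
python3 go.py 553.5 183.3 55 -114.7; python3 -m inch '[0,0.1,0.5,0,0,0, 0,0.2,1.2,0,0,0, 0,0.2,2,0,0,0, 0,0.2,2.8,0,0,0, 0,0.2,3.6,0,0,0, 0,0.2,4.4,0,0,0, 0,0.2,5.2,0,0,0, 0,0.2,5.8,0,0,0, 0,0.2,6.15,0,0,0, 0,0.2,6.25,0,0,0]' ; python3 go.py 553.5 183.3 55 -114.7
```

```text
t 21.75 tcp [555.1 184.2 117.3] yaw -114.6 tilt 0.01 w 50.0 F [ 0.6 -0.3  0.9] q [-1.12  0.66  0.98  1.91 -0.68  0.94 -1.8 ]
shift cm [-0.11  0.15  6.23] turn [-0.01 -0.01  0.1 ]
t: 22.75
tool_pos: [554.2, 181.9, 54.2]
orientation: [3.069, -0.671, -0.001]
wrist_force: [0.4, -0.4, 0.5]
width: 50.3
t 22.75 tcp [554.2 181.9  54.2] yaw -114.68 tilt 0.03 w 50.3 F [ 0.4 -0.4  0.5] q [-1.05  0.74  0.89  1.95 -0.77  0.84 -1.74]
shift cm [-0.12 -0.1  -0.08] turn [0.02 0.02 0.02]
```

Descended without contact. Now I close gently to feel the centring.

```bash
python3 -m inch '[-0.1,-0.1,-0.05,0,0,0, -0.1,-0.1,-0.05,0,0,0, -0.1,-0.1,-0.05,0,0,0, -0.1,-0.1,-0.05,0,0,0, -0.1,-0.1,-0.05,0,0,0, -0.1,-0.1,-0.05,0,0,0, -0.1,-0.1,-0.05,0,0,0, -0.1,-0.1,-0.05,0,0,0, -0.1,-0.1,-0.05,0,0,0, -0.1,-0.1,-0.05,0,0,0]' 0 20; python3 go.py 553.5 183.3 55 -114.7
```

```text
t: 23.75
tool_pos: [553.8, 183.1, 55.3]
orientation: [3.069, -0.672, -0.0]
wrist_force: [-1.2, -1.6, 3.2]
width: 14.0
t 23.75 tcp [553.8 183.1  55.3] yaw -114.69 tilt 0.0 w 14.0 F [-1.2 -1.6  3.2] q [-1.06  0.73  0.89  1.95 -0.77  0.84 -1.74]
shift cm [-0.04 -0.    0.03] turn [0.   0.   0.01]
```

```bash
python3 -m inch '[0,0,0,0,0,0, 0,0,0,0,0,0, 0,0,-0.2,0,0,0, 0,0,-0.5,0,0,0, 0,0,-0.8,0,0,0, 0,0,-1.1,0,0,0, 0,0,-1.4,0,0,0, 0,0,-1.65,0,0,0, 0,0,-1.75,0,0,0, 0,0,-1.75,0,0,0]' - 50; python3 go.py 553.5 183.3 71.5 -114.7
python3 - <<'E'
from bench import *
from h import *
g=grab_frame("scene");np.savez("/tmp/scene8.npz",**g)
cv2.imwrite("pics/w8.png",cv2.resize(g["image"][150:250,340:440,::-1],None,fx=6,fy=6,interpolation=2))
E
```

```text
t: 24.75
tool_pos: [553.7, 183.1, 72.6]
orientation: [3.069, -0.672, -0.0]
wrist_force: [2.1, -2.5, -11.2]
width: 14.0
t 24.75 tcp [553.7 183.1  72.6] yaw -114.69 tilt 0.01 w 14.0 F [  2.1  -2.5 -11.2] q [-1.07  0.71  0.92  1.94 -0.75  0.87 -1.76]
shift cm [-0.03 -0.01  0.11] turn [0.01 0.   0.01]
```

View pics/w8.png

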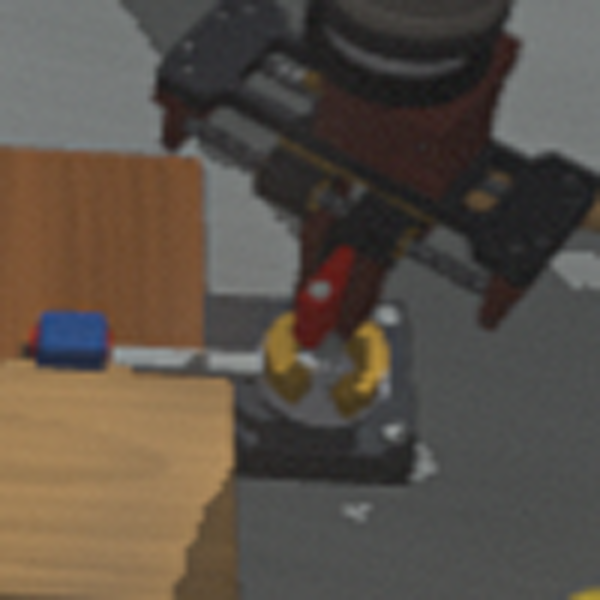

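```bash
python3 -m inch '[0,0,0,0,0,-2, 0,0,0,0,0,-6, 0,0,0,0,0,-11, 0,0,0,0,0,-17, 0,0,0,0,0,-23, 0,0,0,0,0,-29, 0,0,0,0,0,-35, 0,0,0,0,0,-41, 0,0,0,0,0,-46, 0,0,0,0,0,-48]'; python3 go.py 553.5 183.3 71.5 -114.7
```

```text
t: 25.8
tool_pos: [553.8, 185.9, 72.8]
orientation: [-3.072, -0.644, -0.001]
wrist_force: [2.2, 4.6, -9.9]
width: 14.1
t 25.8 tcp [553.8 185.9  72.8] yaw -66.34 tilt 0.18 w 14.1 F [ 2.2  4.6 -9.9] q [-0.94  0.62  0.7   1.93 -0.56  0.79 -1.08]
shift cm [-0.13  0.23  0.13] turn [-1.800e-01  1.000e-02  4.836e+01]
```

```bash
python3 -m inch '[0,0,0,0,0,-2, 0,0,0,0,0,-6, 0,0,0,0,0,-11, 0,0,0,0,0,-17, 0,0,0,0,0,-23, 0,0,0,0,0,-29, 0,0,0,0,0,-35, 0,0,0,0,0,-41, 0,0,0,0,0,-46, 0,0,0,0,0,-48]'; python3 go.py 553.5 183.3 71.5 17
```

```text
t: 26.8
tool_pos: [551.7, 187.8, 72.3]
orientation: [-2.541, -1.838, 0.001]
wrist_force: [-3.6, 10.0, -10.2]
width: 13.8
t 26.8 tcp [551.7 187.8  72.3] yaw -18.25 tilt 0.32 w 13.8 F [ -3.6  10.  -10.2] q [-0.79  0.56  0.48  1.93 -0.37  0.75 -0.42]
shift cm [-0.37  0.31  0.07] turn [ -0.21  -0.25 -35.25]
```

```bash
python3 -m inch '[0.1,-0.1,0,0,0,-2, 0.2,-0.2,0,0,0,-6, 0.3,-0.3,0,0,0,-11, 0.3,-0.35,0,0,0,-17, 0.3,-0.35,0,0,0,-23, 0.3,-0.35,0,0,0,-28, 0.3,-0.35,0,0,0,-32, 0.3,-0.35,0,0,0,-34, 0.3,-0.35,0,0,0,-35, 0.3,-0.35,0,0,0,-35]'; python3 go.py 553.5 183.3 71.5 17
python3 - <<'E'
from bench import *
print(observe()["torque"])
E
```

```text
t: 27.8
tool_pos: [549.5, 188.0, 72.0]
orientation: [-1.88, -2.513, 0.003]
wrist_force: [-3.3, 3.3, -9.3]
width: 14.1
t 27.8 tcp [549.5 188.   72. ] yaw 16.38 tilt 0.21 w 14.1 F [-3.3  3.3 -9.3] q [-0.68  0.53  0.32  1.92 -0.24  0.73  0.07]
shift cm [-0.56  0.25  0.05] turn [-0.19 -0.08 -0.62]
[0.78310103 0.49492867 0.04607423]
```

```bash
python3 -m inch '[0,0,0,0,0,-0.5, 0,0,0,0,0,-1, 0,0,0,0,0,-1.5, 0,0,0,0,0,-2, 0,0,0,0,0,-2.5, 0,0,0,0,0,-3, 0,0,0,0,0,-3, 0,0,0.05,0,0,-3, 0,0,0.1,0,0,-3, 0,0,0.1,0,0,-3]'; python3 go.py 553.5 183.3 71.5 17
python3 - <<'E'
from bench import *
print(observe()["torque"])
E
```

```text
t: 28.8
tool_pos: [549.5, 188.0, 71.4]
orientation: [-1.819, -2.557, 0.002]
wrist_force: [-5.5, 3.0, -5.8]
width: 14.1
t 28.8 tcp [549.5 188.   71.4] yaw 19.14 tilt 0.24 w 14.1 F [-5.5  3.  -5.8] q [-0.67  0.53  0.31  1.92 -0.24  0.73  0.11]
shift cm [-0.58  0.22 -0.01] turn [-0.2  -0.14  2.14]
[ 0.74524312  1.06610981 -1.17039856]
```

```bash
python3 -m inch '[0,0,0.1,0,0,1, 0,0,0.1,0,0,1.5, 0,0,0.1,0,0,1.5, 0,0,0.1,0,0,1.5, 0,0,0.1,0,0,1.5, 0,0,0.1,0,0,1.5, 0,0,0.1,0,0,1.5, 0,0,0.1,0,0,1.5, 0,0,0.1,0,0,1.5, 0,0,0.1,0,0,1.5]' 4; python3 go.py 549.5 188 150 17
python3 -m inch '[0,0,-0.5,0,0,0, 0,0,-1.5,0,0,0, 0,0,-3,0,0,0, 0,0,-4.5,0,0,0, 0,0,-6.5,0,0,0, 0,0,-8.5,0,0,0, 0,0,-10.5,0,0,0, 0,0,-12.5,0,0,0, 0,0,-14.5,0,0,0, 0,0,-16,0,0,0]'; python3 go.py 420 460 260 17
```

```text
t: 29.8
tool_pos: [551.4, 187.2, 70.6]
orientation: [-1.851, -2.539, 0.0]
wrist_force: [-0.0, -0.3, -0.0]
width: 39.8
t 29.8 tcp [551.4 187.2  70.6] yaw 17.82 tilt 0.0 w 39.8 F [-0.  -0.3 -0. ] q [-0.68  0.53  0.32  1.92 -0.24  0.73  0.09]
shift cm [ 0.13 -0.16 -7.94] turn [-0.    0.    0.82]
t: 30.8
tool_pos: [552.0, 187.2, 233.6]
orientation: [1.85, 2.537, 0.004]
wrist_force: [0.1, -0.1, -0.1]
width: 40.0
t 30.8 tcp [552.  187.2 233.6] yaw 17.8 tilt 0.16 w 40.0 F [ 0.1 -0.1 -0.1] q [-0.74  0.33  0.39  1.79 -0.14  1.05  0.01]
shift cm [30.01 -4.22 -2.63] turn [ 0.16 -0.04  0.8 ]
```

Clear of the wing; I move the arm aside for an unobstructed check.

```bash
python3 -m inch '[2,-0.3,-0.2,0,0,0, 5,-0.7,-0.5,0,0,0, 8.5,-1.2,-1,0,0,0, 12,-1.7,-1.3,0,0,0, 15.5,-2.2,-1.6,0,0,0, 19,-2.7,-2,0,0,0, 22.5,-3.2,-2.3,0,0,0, 26,-3.7,-2.5,0,0,0, 28.5,-4,-2.6,0,0,0, 30,-4.2,-2.6,0,0,0]'
python3 - <<'E'
from bench import *
from h import *
from seg import biggest,pl
for n in("top","scene"):
    F=grab_frame(n);np.savez(f"/tmp/{n}9.npz",**F)
    P=points(F);X,Y,Z=P[...,0],P[...,1],P[...,2]+1.4
    hsv=cv2.cvtColor(F["image"],cv2.COLOR_RGB2HSV); H,S,V=[hsv[...,i].astype(int) for i in range(3)]
    m=(X>500)&(X<600)&(Y>130)&(Y<230)&((H<8)|(H>170))&(S>120)
    t=m&(Z>98)
    print(n,t.sum(),rect(pl(F,t,106)),"Z",np.percentile(Z[m],[50,75,90]))
    g=biggest((X>540)&(X<650)&(Y>20)&(Y<130)&(H>100)&(H<130)&(S>120)&(Z>74)&(Z<90)); print("grip",g.sum(),rect(pl(F,g,82)))
a=cv2.resize(load("scene9")["image"][150:290,310:430,::-1],None,fx=4,fy=4,interpolation=2)
b=cv2.resize(load("top9")["image"][120:260,240:340,::-1],None,fx=4,fy=4,interpolation=2)
cv2.imwrite("pics/s9.png",cv2.resize(np.hstack([a,b]),(780,496)))
cv2.imwrite("pics/t9.png",load("top9")["image"][:,:,::-1])
E
```

```text
t: 31.8
tool_pos: [418.2, 462.4, 258.1]
orientation: [-1.847, -2.541, -0.003]
wrist_force: [-0.5, -0.7, -0.3]
width: 40.0
top 80 (array([548.9, 180.9]), array([14.3, 62.2]), 16.73) Z [104.61259129 106.34331055 108.44049551]
grip 60 (array([596.4,  71.3]), array([23.3, 27.7]), 14.82)
scene 115 (array([555.6, 183.7]), array([20.1, 60.6]), 14.12) Z [ 97.51805675 104.97338858 106.2723931 ]
grip 68 (array([601. ,  73.4]), array([19.7, 24.3]), 14.04)
```

View pics/s9.png

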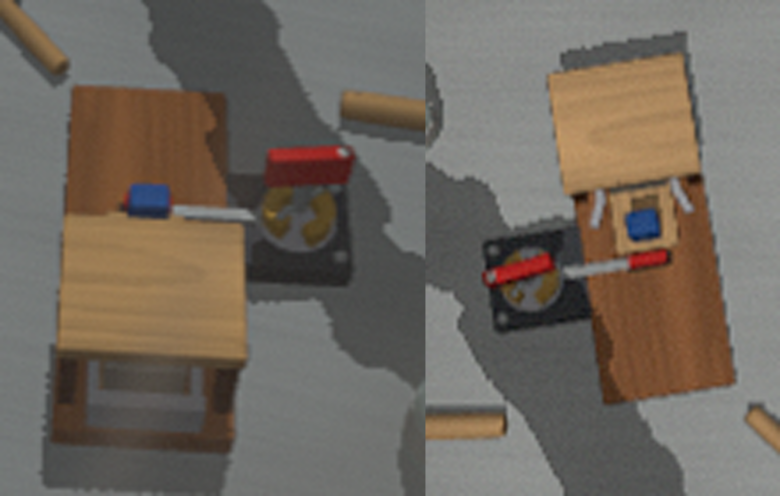

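View pics/t9.png

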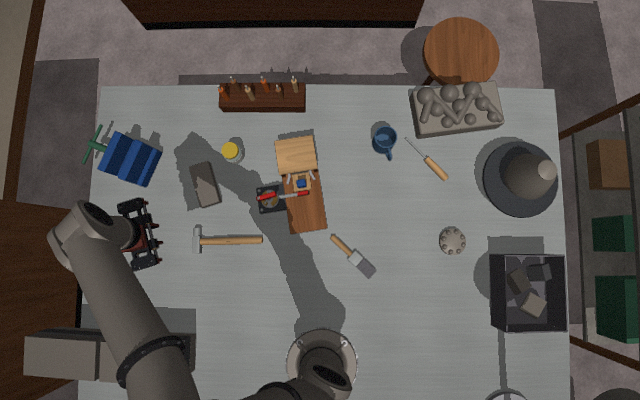

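```bash
python3 - <<'E'
from bench import *
s=observe();print(s["t"],max(abs(v) for v in s["qvel"]),s["wrist_force"])
print(job_done())
E
```

```text
31.9 0.041805349224754144 [-0.15349129  1.00717312  0.77295726]
the job is handed in; nothing more can be done
None
```

I laid the pallet flat in the mouth of the cradle and let go. I then took it by the blue grip, slid it until the end stop resisted, and released it. The screw came up about 17 mm, turned in one grasp to its hard stop and was released. I handed the job in at 31.9 s; no verdict was reported.

**Last checks, from the final pictures:**
- **Screw:** the wing had turned about 131.6° (2.30 rad) and its top stood about 106 mm above the bench, a lift of about 16 mm with nothing holding it.
- **Lock:** the red stop bar was up behind the pallet's tail.
- **Pallet:** in the top view it was within about 0.5 mm of fully home along the channel and 1 to 2 mm off centre across it. The limits are 5 and 6 mm.
- **Bystanders:** they looked unmoved in the top picture, which I judged by eye rather than measured.

**What disagreed:** the two cameras placed the wing and the blue grip 4 to 7 mm apart in world coordinates. My first estimate of the screw's axis was about 3.5 mm off along the wing. I corrected it partway through the turn, when the sideways force on the wrist reached about 10 N.

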